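Put the stacked lids back on their stoneware jars

TASK

The four stoneware jars have been left open, with their wooden lids stacked on the coaster. Take the stack apart and close every jar with the lid that fits it, each lid sitting level and fully down on the lip. Leave the jars standing upright where they are, and do not disturb the pepper mill or the salt shaker.

Things in the scene. Friction and masses are not known exactly. Their poses are not given: they have to be found in the camera images.
- jar_large: open dark stoneware jar with a bare brown clay lip, standing loose and upright on the worktop; 72 mm high, body 76 mm across, lip 68 mm across outside, round mouth 59 mm across; about 620 g. Its lid is lid_large. Origin: centre of its underside, z up; the lip is 72 mm above the origin. Same all round. Above the back of the worktop wall cabinets hang from z = 0.47 m: stay low
- jar_medium: open dark stoneware jar with a bare brown clay lip, standing loose and upright on the worktop; 66 mm high, body 66 mm across, lip 58 mm across outside, round mouth 49 mm across; about 480 g. Its lid is lid_medium. Origin: centre of its underside, z up; the lip is 66 mm above the origin. Same all round. A tall wall and door frame stand at the right: draw the arm in to swing past
- jar_small: open dark stoneware jar with a bare brown clay lip, standing loose and upright on the worktop; 60 mm high, body 56 mm across, lip 48 mm across outside, round mouth 39 mm across; about 360 g. Its lid is lid_small. Origin: centre of its underside, z up; the lip is 60 mm above the origin. Same all round
- jar_tiny: open dark stoneware jar with a bare brown clay lip, standing loose and upright on the worktop; 54 mm high, body 46 mm across, lip 38 mm across outside, round mouth 29 mm across; about 250 g. Its lid is lid_tiny. Origin: centre of its underside, z up; the lip is 54 mm above the origin. Same all round
- lid_large: round pale wooden lid of jar_large, at the bottom of the stack on a fixed 8 mm thick coaster; flat cap 70 mm across, 12 mm thick (grip its edge); under it a plug 10 mm deep, tapering from 52 to 43 mm, that drops into the mouth till the cap rests on the lip; 70 g. Origin: centre of the plug's foot, z up; cap 10 to 22 mm above it; when closed it lies 62 mm above the jar's origin
- lid_medium: round pale wooden lid of jar_medium, second from the bottom of the stack; flat cap 60 mm across, 12 mm thick (grip its edge); under it a plug 10 mm deep, tapering from 42 to 33 mm, that drops into the mouth till the cap rests on the lip; 52 g. Origin: centre of the plug's foot, z up; cap 10 to 22 mm above it; when closed it lies 56 mm above the jar's origin
- lid_small: round pale wooden lid of jar_small, third from the bottom of the stack; flat cap 50 mm across, 12 mm thick (grip its edge); under it a plug 10 mm deep, tapering from 32 to 23 mm, that drops into the mouth till the cap rests on the lip; 38 g. Origin: centre of the plug's foot, z up; cap 10 to 22 mm above it; when closed it lies 50 mm above the jar's origin
- lid_tiny: round pale wooden lid of jar_tiny, on top of the stack; flat cap 40 mm across, 12 mm thick (grip its edge); under it a plug 10 mm deep, tapering from 22 to 13 mm, that drops into the mouth till the cap rests on the lip; 26 g. Origin: centre of the plug's foot, z up; cap 10 to 22 mm above it; when closed it lies 44 mm above the jar's origin
- pepper_mill: bystander: dark turned wooden pepper mill, loose, 55 mm across and 168 mm high, standing at the left of the work. Origin: centre of its underside
- salt_shaker: bystander: glass salt shaker with a grey cap, loose, 44 mm across and 90 mm high, standing at the left of the work. Origin: centre of its underside

How it is judged (in metres and radians):
At the end, for the whole second after the job is handed in: Each lid sits in the mouth of its own jar (lid_large on jar_large, and so on): axes within 6 mm, cap down on the lip within 3 mm and square to it within 5 degrees; every jar and lid is upright within 5.7 degrees and at rest, and every jar is within 30 mm of where it stood (horizontal distance between lid_large and jar_large below 0.006 m and z of lid_large in the frame of jar_large between 0.058 and 0.065 m and angle between the z axis of lid_large and the z axis of jar_large, either way round below 0.09 rad and angle between each of lid_large, jar_large, lid_medium, jar_medium, lid_small, jar_small, lid_tiny, jar_tiny's own z axis and vertical below 0.1 rad and distance of each of jar_large, jar_medium, jar_small, jar_tiny from where it was at the start of the episode below 0.03 m and linear speed of each of lid_large, jar_large, lid_medium, jar_medium, lid_small, jar_small, lid_tiny, jar_tiny below 0.01 m/s and horizontal distance between lid_medium and jar_medium below 0.006 m and z of lid_medium in the frame of jar_medium between 0.052 and 0.059 m and angle between the z axis of lid_medium and the z axis of jar_medium, either way round below 0.09 rad and horizontal distance between lid_small and jar_small below 0.006 m and z of lid_small in the frame of jar_small between 0.046 and 0.053 m and angle between the z axis of lid_small and the z axis of jar_small, either way round below 0.09 rad and horizontal distance between lid_tiny and jar_tiny below 0.006 m and z of lid_tiny in the frame of jar_tiny between 0.04 and 0.047 m and angle between the z axis of lid_tiny and the z axis of jar_tiny, either way round below 0.09 rad); the robot touches nothing.
It fails at once if a jar is tipped by more than 25 degrees (angle between any of jar_large, jar_medium, jar_small, jar_tiny's own z axis and vertical above 0.44 rad).
It fails at once if the pepper mill is shifted by more than 25 mm or knocked over (distance of pepper_mill from where it was at the start of the episode above 0.025 m or angle between pepper_mill's own z axis and vertical above 0.3 rad).
It fails at once if the salt shaker is shifted by more than 25 mm or knocked over (distance of salt_shaker from where it was at the start of the episode above 0.025 m or angle between salt_shaker's own z axis and vertical above 0.3 rad).
It also fails if it takes over 88 s, if anything falls off the work surface, if the arm or the gripper's body presses on something with over 40 N, if the wrist force passes 120 N, or if a joint passes its speed limit or range.

ROBOT

A 6-joint arm with a two-finger parallel gripper is mounted at the origin on a cart in front of the work surface, level with it; the furniture and walls round the work are solid. World frame = base frame: x ahead of the robot, y to its left, z up, the work surface at z = 0. Lengths are in m, angles in degrees, forces in N, time in s.
With the tool pointing down it reaches from about 0.325 to 1 m from the base axis. Payload 5.1 kg.
Tool frame: the origin (TCP) lies between the finger pads; the fingertips stand 17 mm ahead of it and the grasp point (between the pads) lies 2 mm behind it; z points along the fingers, y is the direction in which the jaws open and shut (so a half turn about z gives the same grasp; the last joint's range is limited). The gripper opens to 85 mm and grips with 20 to 120 N. Pads are 22 mm wide; open, the fingers measure 114 mm over their backs; the gripper's body (76 mm by 85 mm) begins 54 mm behind the grasp point. The pads swing forward as they close: fully open they stand 13 mm farther back than shut.
Start: joints at [71.643, 7.093, 94.555, -0, 78.352, -4.733], TCP at [0.153, 0.632, 0.248] pointing down, gripper open.
Joint ranges: [-149.61, 149.61], [-58.7, 133.49], [1.44, 155.28], [-77.14, 257.14], [18.33, 153.61], [-166.67, 166.67]. Speed limits (degrees/s): [147.25, 147.25, 180, 180, 180, 180].

INTERFACE

Orientations are given as [roll, pitch, yaw] about the fixed x, y, z axes, in that order (R = Rz(yaw) Ry(pitch) Rx(roll)).
In Python, from cell import ctrl, viewer, ticket gives the robot as it stands.
- The arm moves only by the tool jog_arm, never from a script. Its argument "series" is text: rows parted by semicolons, each of 7 numbers parted by spaces: the shift along the tool's x, y, z in mm, then the turn, a rotation vector about the tool's x, y, z in degrees, then the opening, from 0 (shut) to 1 (fully open). In form: dx dy dz wx wy wz hand; .... A call has 1 to 8 rows; each row shifts and turns the commanded pose from where the row before left it, along the tool's axes as they then stand; what a row does not reach is not made up. A row lasts 1/10 s, in which the tool goes at most 50 mm and 8.59 degrees, less where a joint would pass 70% of its speed; a pose out of reach is approached as far as the arm can. A call is refused whole if a number of a shift passes 50 or a number of a turn 8.59, either way. A call with a gripper value outside its range is refused whole. The fingers move at their own pace and stop on an object; the grip force is fixed at half the most. Time passes only in rows, so rows that do not move let the fingers close. It gives the time, the measured TCP pose, the force and the opening at its end, in the units of the state.
- ctrl.observe(): the state, without advancing time (a new reading comes with each control period).
- viewer.snapshot(name): name is "side" or "top"; returns a dict with "frame" (384x512x3 uint8, blue, green, red), "fx", "fy", "cx", "cy" (pixels), "xyz" and "rotation" of the camera in the world. Camera axes: x right, y down, z forward; pixel columns grow to the right and rows downward; lengths in m; the calibration is good to about 2 mm. A picture is of the moment at which its call begins. There is no depth.
- ticket.finish_job(): hands the job in, once; it reports no verdict.
Trained networks look in the newest picture that a camera, given by its name, has taken for a name from the list of things; names that differ only in an ending like _2 or _b are one class to them, and where a whole thing is asked for, a point or a joint stands for the part that bears it (a point fixed in the world has none). Each returns a list of dicts, best first, with "p" (0 to 1); they miss things now and then, are a little off and sometimes report something else, mostly with a low value. They report only what shows in the picture. A call takes as long as a camera call.
- viewer.recognise(camera, thing): "position" ([x, y, z] in m, in world coordinates, good to about 4 mm: the middle of the surface that is visible of it).
- viewer.pinpoint(camera, thing): "position" ([x, y, z] in m, in world coordinates, good to about 4 mm: a listed point, or the origin of a listed thing).
The state is a dict: "time_s": time; "joint_positions": joint angles; "joint_velocities": joint speeds; "effort": joint torques, N m; "tcp_pos": TCP position; "eef_rot": TCP orientation; "force": force on the tool from outside, world axes, zero at the start; "wrist_torque": the same for the moment, N m; "finger_gap": finger opening in m.
Only numpy, scipy, OpenCV 4.12 (cv2) and the standard library are available. Lean on these libraries where they do the work, as an engineer would, in place of code of your own. Each camera call takes 0.05 s, during which the arm holds its last target.

## Working session

There is one attempt and no reset: what is moved stays moved. The work goes in short steps, Python scripts to look and compute and a tool call to move; the robot and the scene stay as the last step left them, time stands still between calls to the robot, and variables do not carry over. Pictures are saved under pics/ and viewed, and the job is handed in when it is done.

Besides the shell and the picture viewer there is one more tool, called after ">>>" by a JSON object that holds its "name" and its "arguments". jog_arm: Moves the arm, as the interface text tells. Its arguments: {"type":"object","properties":{"series":{"type":"string"}},"required":["series"]}

```bash
mkdir -p pics; ls
python3 - <<'E'
from cell import ctrl, viewer
import cv2
s=ctrl.observe(); print(s)
for n in("side","top"):
    d=viewer.snapshot(n); cv2.imwrite(f"pics/{n}0.png",d["frame"]); print(n,{k:v for k,v in d.items() if k!="frame"})
    for t in ["jar_large","jar_medium","jar_small","jar_tiny","lid_large","lid_medium","lid_small","lid_tiny","pepper_mill","salt_shaker"]:
        r=viewer.pinpoint(n,t); print(t,[(q["p"],q["position"]) for q in r[:2]])
E
```

```text
pics
{'time_s': 0.0, 'joint_positions': array([ 7.16412285e+01,  7.13296948e+00,  9.46392239e+01, -1.24360417e-03,
        7.83509846e+01, -4.73115524e+00]), 'joint_velocities': array([ 0.07660639, -0.0379311 , -0.03682473,  0.0562654 ,  0.11894038,
        0.02617813]), 'effort': array([ 4.70060841e-04, -4.23618543e+01, -3.65450907e+01, -3.30640466e-05,
        6.83849095e-03, -3.44707883e-05]), 'tcp_pos': array([0.15297114, 0.63111496, 0.24700588]), 'eef_rot': array([-1.79877141e+02, -8.94647094e-03,  1.66372627e+02]), 'force': array([-0.2309165 , -0.675548  , -0.68346829]), 'wrist_torque': array([-0.00995184, -0.05385834,  0.07808994]), 'finger_gap': 0.08510025250834909}
side {'fx': 438.49896292876076, 'fy': 438.49896292876076, 'cx': 252.32638530329757, 'cy': 190.13634020424735, 'xyz': array([ 0.13303545, -0.42635714,  0.46905937]), 'rotation': array([-116.10515277,   -1.38499761,  -24.95642705])}
jar_large [(0.79, [0.4254, 0.3207, 0.0001])]
jar_medium [(0.66, [0.4406, 0.067, -0.0004])]
jar_small [(0.96, [0.5923, 0.1002, 0.0011]), (0.73, [0.3978, 0.2159, 0.0775])]
jar_tiny [(0.61,
[... 343 characters left out ...]
x': 493.2759175494662, 'fy': 493.2759175494662, 'cx': 256.33339173262823, 'cy': 198.10676135487122, 'xyz': array([0.28175966, 0.26018355, 1.14939323]), 'rotation': array([-171.24382879,    1.41111858,  -89.21999234])}
jar_large [(0.72, [0.4274, 0.3213, -0.0027])]
jar_medium [(0.8, [0.4381, 0.0682, 0.0004])]
jar_small [(0.72, [0.5933, 0.1056, 0.0026]), (0.71, [0.3972, 0.2149, 0.0333])]
jar_tiny [(0.53, [0.5043, 0.2002, -0.0052])]
lid_large [(0.71, [0.3928, 0.2082, 0.0075])]
lid_medium [(0.63, [0.3984, 0.217, 0.0295])]
lid_small [(0.45, [0.3938, 0.2144, 0.052])]
lid_tiny [(0.52, [0.3913, 0.2132, 0.0801])]
pepper_mill [(0.59, [0.4337, 0.4813, 0.0004])]
salt_shaker [(0.78, [0.301, 0.331, -0.0])]
```

View pics/side0.png

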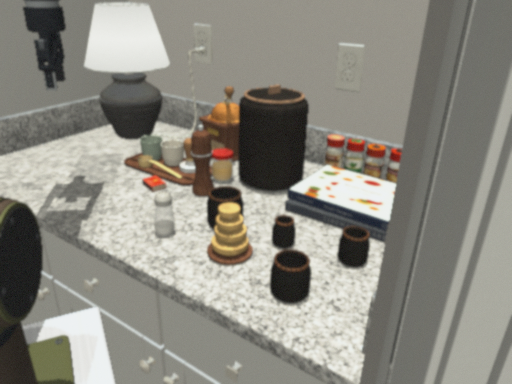

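View pics/top0.png

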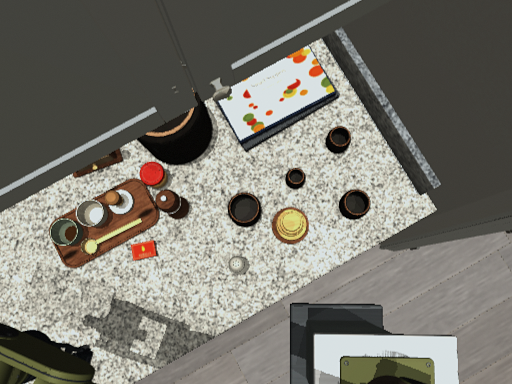

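```bash
cat > h.py <<'E'
import numpy as np, cv2
from scipy.spatial.transform import Rotation as R
from cell import ctrl, viewer
def P(d,p):
    p=np.atleast_2d(p); M=R.from_euler('xyz',d["rotation"],degrees=True).as_matrix()
    c=(p-d["xyz"])@M
    return np.c_[d["fx"]*c[:,0]/c[:,2]+d["cx"], d["fy"]*c[:,1]/c[:,2]+d["cy"]]
def circ(x,y,z,r):
    t=np.linspace(0,2*np.pi,40); return np.c_[x+r*np.cos(t),y+r*np.sin(t),0*t+z]
def toworld(d,uv,z):
    M=R.from_euler('xyz',d["rotation"],degrees=True).as_matrix()
    v=M@np.array([(uv[0]-d["cx"])/d["fx"],(uv[1]-d["cy"])/d["fy"],1]); s=(z-d["xyz"][2])/v[2]
    return d["xyz"]+s*v
def overlay(d,circles,box,k,fn):
    x0,y0,x1,y1=box
    im=cv2.resize(d["frame"][y0:y1,x0:x1],None,fx=k,fy=k,interpolation=cv2.INTER_CUBIC)
    for c in circles:
        q=((P(d,circ(*c))-[x0,y0]+.5)*k*8).astype(np.int32)
        cv2.polylines(im,[q.reshape(-1,1,2)],True,(255,255,0),1,cv2.LINE_AA,3)
    cv2.imwrite(fn,im); 
def delta(target):
    s=ctrl.observe(); M=R.from_euler('xyz',s["eef_rot"],degrees=True).as_matrix()
    return M.T@(np.array(target)-s["tcp_pos"])*1000
J=dict(L=(.4264,.3210),M=(.4394,.0676),S=(.593,.103),T=(.5047,.2012)); ST=(.396,.2155)
C=[(*J['L'],.072,.034),(*J['L'],.072,.0295),(*J['M'],.066,.029),(*J['M'],.066,.0245),(*J['S'],.06,.024),(*J['S'],.06,.0195),(*J['T'],.054,.019),(*J['T'],.054,.0145),
 (*ST,.096,.02),(*ST,.074,.025),(*ST,.052,.03),(*ST,.03,.035)]
E
python3 - <<'E'
from h import *
d=viewer.snapshot("top"); overlay(d,C,(215,110,385,250),4,"pics/t1.png")
d=viewer.snapshot("side"); overlay(d,C,(195,175,385,310),4,"pics/s1.png"); overlay(d,[],(0,0,130,110),5,"pics/g1.png")
E
```

```text
(no output)
```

View pics/t1.png

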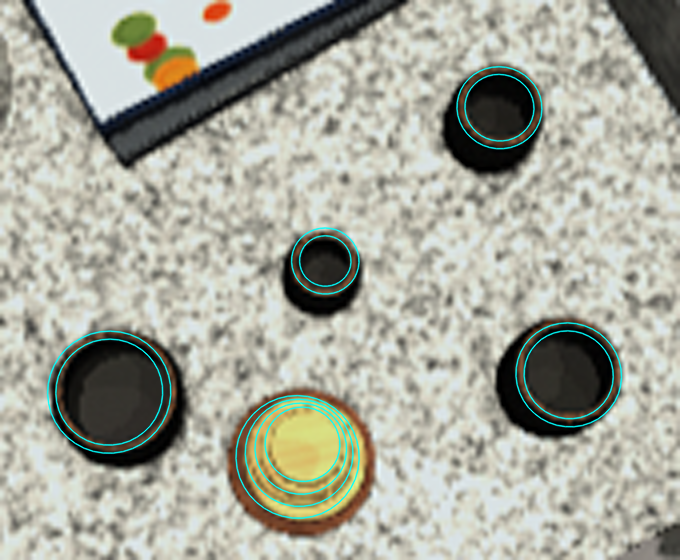

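View pics/s1.png

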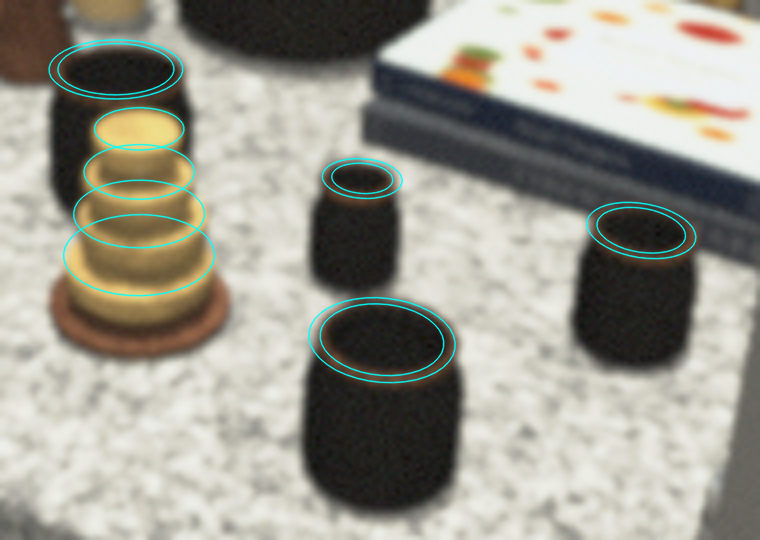

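View pics/g1.png

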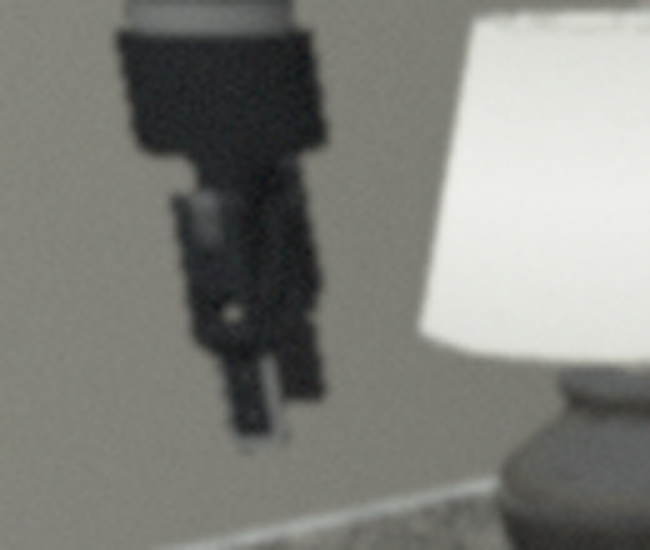

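```bash
cat > fit.py <<'E'
from h import *
from scipy.optimize import minimize
def ring(im,d,x,y,z,r):
    q=P(d,circ(x,y,z,r)).astype(np.float32)
    return cv2.remap(im,q[:,0].reshape(1,-1),q[:,1].reshape(1,-1),cv2.INTER_LINEAR).ravel()
def fit(d,x,y,z,rl,rm):
    f=d["frame"].astype(np.float32); b=cv2.GaussianBlur(f[...,2]-f[...,0],(0,0),.7)
    best=None
    for dx in np.arange(-.008,.0081,.0005):
        for dy in np.arange(-.008,.0081,.0005):
            s=np.mean(np.clip(ring(b,d,x+dx,y+dy,z,(rl+rm)/2),-20,60))
            if best is None or s>best[0]: best=(s,dx,dy)
    return best
E
python3 - <<'E'
from fit import *
g=dict(L=(.072,.034,.0295),M=(.066,.029,.0245),S=(.06,.024,.0195),T=(.054,.019,.0145))
for n in("top","side"):
    d=viewer.snapshot(n)
    for k in g:
        s,dx,dy=fit(d,*J[k],*g[k]); print(n,k,round(s,1),round(dx*1e3,1),round(dy*1e3,1))
    f=d["frame"].astype(np.float32); yel=((f[...,2]-f[...,0])>50)&(f[...,1]>130)
    lim=(275,190,312,245) if n=="top" else (205,195,255,265)
    if n=="top": pass
    g2=cv2.GaussianBlur(f[...,1],(0,0),.7); best=None
    for dx in np.arange(-.008,.0081,.0005):
      for dy in np.arange(-.008,.0081,.0005):
        s=0
        for z,r in((.096,.02),(.074,.025),(.052,.03),(.03,.035)):
            s+=np.mean(np.clip(ring(g2,d,ST[0]+dx,ST[1]+dy,z,r-.0015)-ring(g2,d,ST[0]+dx,ST[1]+dy,z,r+.002),0,60))
        if best is None or s>best[0]: best=(s,dx,dy)
    print("stack",best)
E
```

```text
top L 37.4 0.5 -4.0
top M 38.8 2.5 -0.5
top S 38.9 1.0 -1.0
top T 38.5 -1.5 0.5
stack (np.float32(121.572266), np.float64(6.938893903907228e-18), np.float64(-0.004499999999999997))
side L 28.5 -1.0 -6.5
side M 31.5 2.0 -1.5
side S 30.4 -0.5 -2.5
side T 29.3 -2.5 -2.0
stack (np.float32(94.613884), np.float64(-0.001999999999999995), np.float64(-0.003999999999999997))
```

```bash
sed -i "s/^J=.*/J=dict(L=(.4262,.3158),M=(.4417,.0666),S=(.5932,.1013),T=(.5027,.2005)); ST=(.395,.2120)/" h.py
python3 - <<'E'
from h import *
d=viewer.snapshot("top"); overlay(d,C,(215,110,385,250),4,"pics/t2.png")
d=viewer.snapshot("side"); overlay(d,C,(195,175,385,310),4,"pics/s2.png")
M=R.from_euler('xyz',ctrl.observe()["eef_rot"],degrees=True).as_matrix()
print(P(d,[ctrl.observe()["tcp_pos"]+M@np.array([0,s*.0425,h]) for s in(-1,1) for h in (0,.004,.017,.03)]))
print(delta((*ST,.247)))
E
```

```text
[[ 50.66279539  86.50437152]
 [ 51.00024039  88.4017535 ]
 [ 52.08813484  94.51875439]
 [ 53.16275724 100.56112935]
 [ 58.40704265  77.99404725]
 [ 58.70569237  79.76481878]
 [ 59.66909206  85.47706491]
 [ 60.62160556  91.12476408]]
[-333.91415058 -350.90412567    1.32889101]
```

View pics/t2.png

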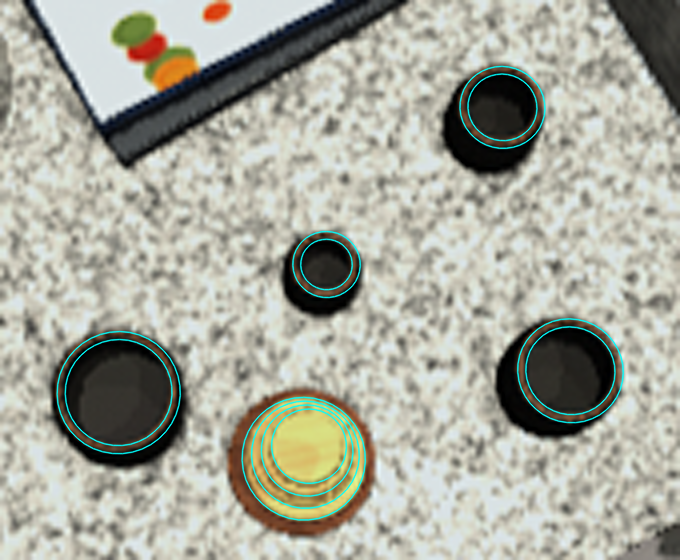

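View pics/s2.png

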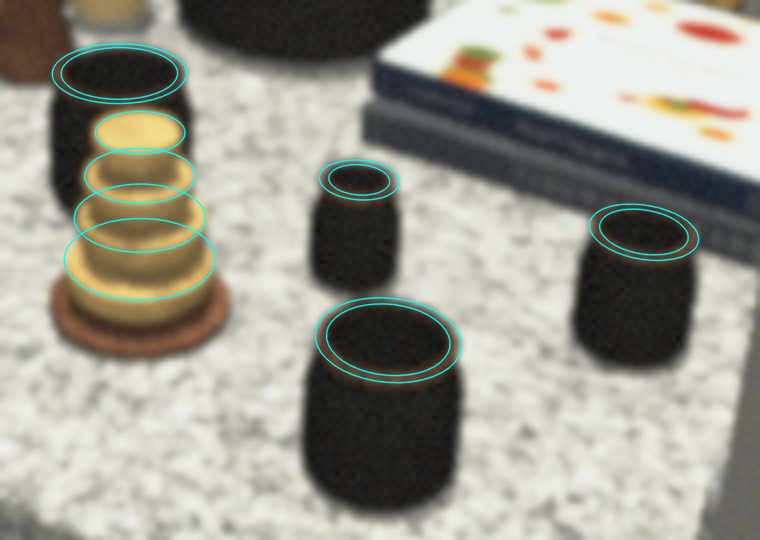

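>>> {"name": "jog_arm", "arguments": {"series": "-15 -16 0 0 0 0 1;-28 -29 0 0 0 0 1;-28 -29 0 0 0 0 1;-28 -29 0 0 0 0 1;-28 -29 0 0 0 0 1;-28 -29 0 0 0 0 1;-28 -29 0 0 0 0 1;-28 -29 0 0 0 0 1"}}

```text
time_s: 2.2
tcp_pos: [0.3071, 0.3677, 0.2486]
eef_rot: [180.0, 0.0, 166.4]
force: [-0.1, 0.7, 0.9]
finger_gap: 0.0857
```

>>> {"name": "jog_arm", "arguments": {"series": "-28 -29 0 0 0 0 1;-28 -29 0 0 0 0 1;-28 -29 0 0 0 0 1;-25 -30 0 0 0 0 1;0 0 0 0 0 8 1;0 0 0 0 0 8 1;0 0 0 0 0 8 1;0 0 0 0 0 8 1"}}

```text
time_s: 3.0
tcp_pos: [0.3851, 0.2295, 0.2485]
eef_rot: [180.0, 0.0, 134.0]
force: [-0.7, 0.4, 0.0]
finger_gap: 0.0856
```

>>> {"name": "jog_arm", "arguments": {"series": "0 0 0 0 0 8 1;0 0 0 0 0 0 1;0 0 0 0 0 0 1;0 0 0 0 0 0 1"}}

```text
time_s: 3.4
tcp_pos: [0.385, 0.2298, 0.2484]
eef_rot: [180.0, 0.0, 126.5]
force: [0.8, 0.6, -0.2]
finger_gap: 0.0851
```

Run:
```python
from h import *
for i in range(2):
    d=viewer.snapshot("side"); s=ctrl.observe(); print(s["tcp_pos"],s["eef_rot"],s["force"],delta((*ST,.0975)))
overlay(d,C,(150,100,300,260),4,"pics/s3.png")
```

```text
[0.38497585 0.22978813 0.24838021] [1.79993795e+02 1.17258420e-03 1.26464261e+02] [-0.13717241 -0.49886151  0.20777106] [-20.260189    -2.52650085 150.88035565]
[0.38498584 0.22978615 0.24835262] [1.79994262e+02 2.17026683e-03 1.26445066e+02] [ 0.16082288  0.21219897 -0.11387024] [-20.25086952  -2.52534272 150.85313766]
```

View pics/s3.png

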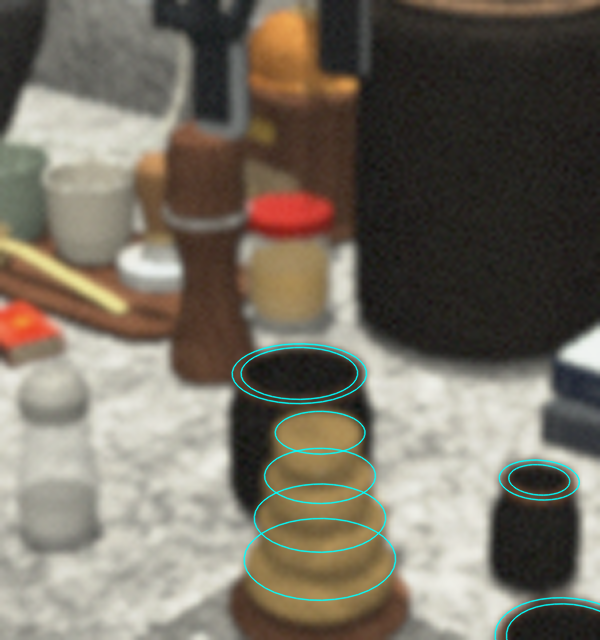

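>>> {"name": "jog_arm", "arguments": {"series": "-20 -2.5 0 0 0 0 1;0 0 30 0 0 0 1;0 0 40 0 0 0 1;0 0 35 0 0 0 1;0 0 20 0 0 0 1;0 0 10 0 0 0 1;0 0 0 0 0 0 1;0 0 0 0 0 0 1"}}

```text
time_s: 4.3
tcp_pos: [0.3957, 0.2125, 0.1145]
eef_rot: [179.9, 0.0, 126.4]
force: [-0.6, 0.0, 0.5]
finger_gap: 0.0854
```

Run:
```python
from h import *
d=viewer.snapshot("side"); print(delta((*ST,.0975)))
overlay(d,[],(150,150,300,280),5,"pics/s4.png")
```

```text
[ 0.05570328 -1.20320577 17.49409198]
```

View pics/s4.png

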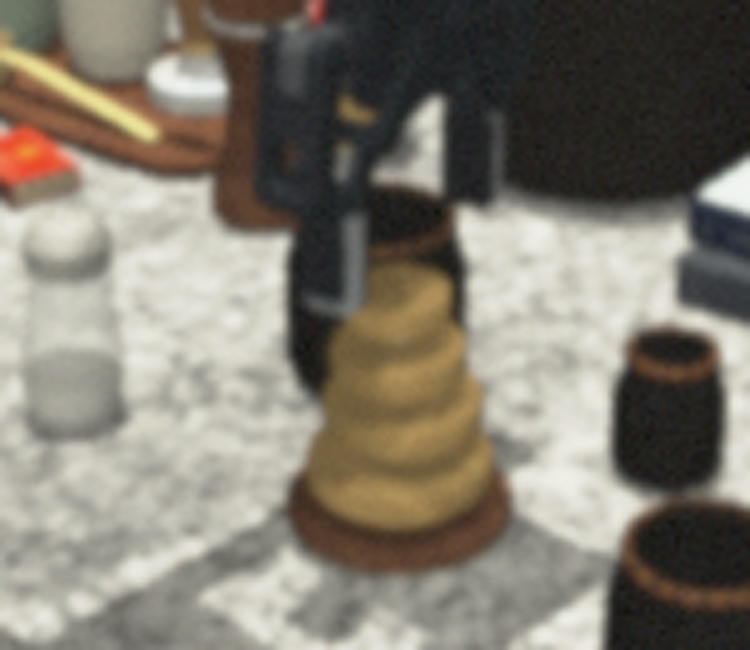

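>>> {"name": "jog_arm", "arguments": {"series": "0 -1 10 0 0 0 1;0 0 7 0 0 0 1;0 0 0 0 0 0 0.7;0 0 0 0 0 0 0.5;0 0 0 0 0 0 0.3;0 0 0 0 0 0 0.1;0 0 0 0 0 0 0;0 0 0 0 0 0 0"}}

```text
time_s: 5.15
tcp_pos: [0.3945, 0.2118, 0.0969]
eef_rot: [179.9, 0.0, 126.4]
force: [0.3, 0.8, 1.3]
finger_gap: 0.0372
```

>>> {"name": "jog_arm", "arguments": {"series": "0 0 0 0 0 0 0;0 0 0 0 0 0 0;0 0 0 0 0 0 0"}}

```text
time_s: 5.45
tcp_pos: [0.3945, 0.2118, 0.0968]
eef_rot: [179.9, 0.0, 126.4]
force: [0.2, -0.1, 3.6]
finger_gap: 0.0369
```

Run:
```python
from h import *
d=viewer.snapshot("side"); s=ctrl.observe(); print(s["tcp_pos"],s["finger_gap"],s["force"])
overlay(d,[],(150,150,300,280),5,"pics/s5.png")
```

```text
[0.39445526 0.21175287 0.09683733] 0.03739821193327684 [ 0.8986715  -0.85577646  4.94375309]
```

View pics/s5.png

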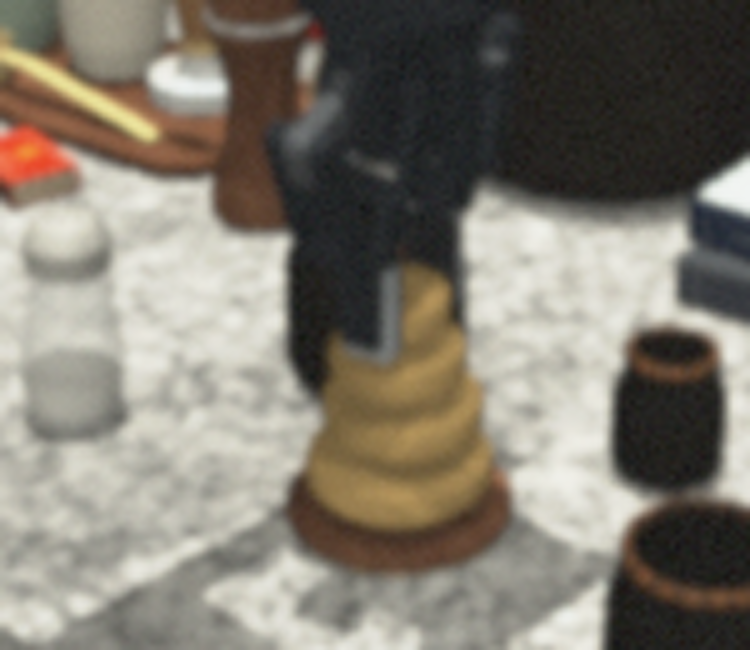

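>>> {"name": "jog_arm", "arguments": {"series": "0 0 -3 0 0 0 0;0 0 -6 0 0 0 0;0 0 -12 0 0 0 0;0 0 -20 0 0 0 0;0 0 -20 0 0 0 0;0 0 0 0 0 0 0;0 0 0 0 0 0 0"}}

```text
time_s: 6.2
tcp_pos: [0.3942, 0.2116, 0.1577]
eef_rot: [179.9, 0.0, 126.4]
force: [-1.2, -0.8, -0.1]
finger_gap: 0.0375
```

Run:
```python
from h import *
d=viewer.snapshot("side"); s=ctrl.observe(); print(s["tcp_pos"],s["finger_gap"],s["force"]); print(delta((*J['T'],.17)))
overlay(d,[],(150,110,300,240),5,"pics/s6.png")
```

```text
[0.39358287 0.21142764 0.15674692] 0.037551928928095744 [-0.70045956  0.34841255 -0.96903766]
[-73.50734108  81.36606263 -13.33567954]
```

View pics/s6.png

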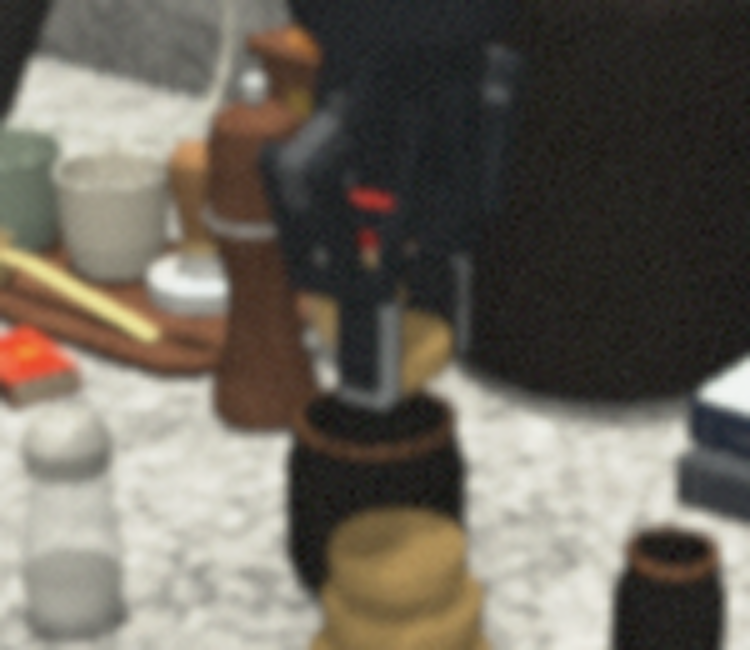

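Run:
```python
from h import *
d=viewer.snapshot("side"); s=ctrl.observe(); print(s["tcp_pos"],s["eef_rot"])
x,y,z=s["tcp_pos"]
overlay(d,[(x,y,z-.0008,.02),(x,y,z-.0128,.02),(x,y,z-.0128,.011),(x,y,z-.0228,.0065)],(190,150,270,210),9,"pics/s7.png")
d=viewer.snapshot("top")
overlay(d,[(x,y,z-.0008,.02)],(240,160,340,260),6,"pics/t7.png")
```

```text
[0.39328663 0.21129073 0.15619609] [-1.79892314e+02 -2.72838984e-02  1.26374392e+02]
```

View pics/s7.png

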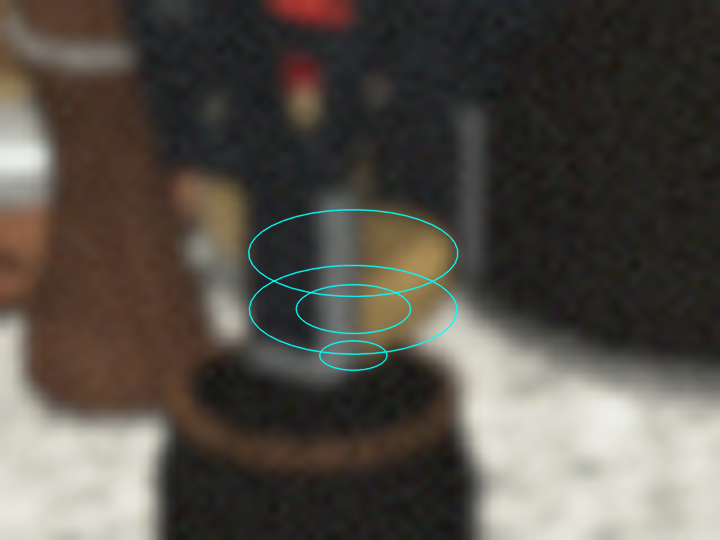

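View pics/t7.png

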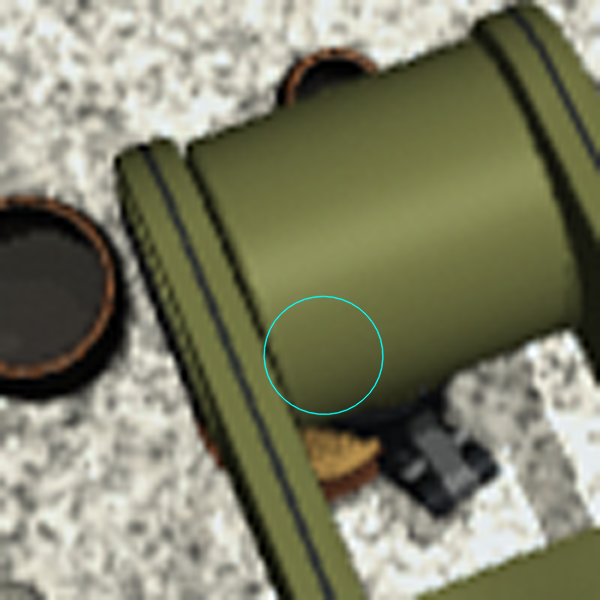

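>>> {"name": "jog_arm", "arguments": {"series": "-10 12 -10 0 0 0 0;-20 22 -4 0 0 0 0;-20 22 0 0 0 0 0;-14 15 0 0 0 0 0;-7 8 0 0 0 0 0;0 0 0 0 0 0 0;0 0 0 0 0 0 0"}}

```text
time_s: 7.05
tcp_pos: [0.4988, 0.2012, 0.1704]
eef_rot: [-179.9, -0.1, 126.4]
force: [-0.1, -0.4, -0.2]
finger_gap: 0.0371
```

Run:
```python
from h import *
for i in range(3):
    d=viewer.snapshot("side"); print(delta((*J['T'],.0668)))
s=ctrl.observe();x,y,z=s["tcp_pos"];print(s["force"],s["finger_gap"])
overlay(d,C[6:8]+[(x,y,z-.0008,.02),(x,y,z-.0128,.02),(x,y,z-.0128,.011),(x,y,z-.0228,.0065)],(240,150,330,250),7,"pics/s8.png")
```

```text
[ -3.10994682   2.91213673 103.8399502 ]
[ -3.18042718   2.79946099 104.03915766]
[ -3.09676813   2.63859108 104.28061769]
[-0.66950112  0.36552336 -0.26572365] 0.03719000209070122
```

View pics/s8.png

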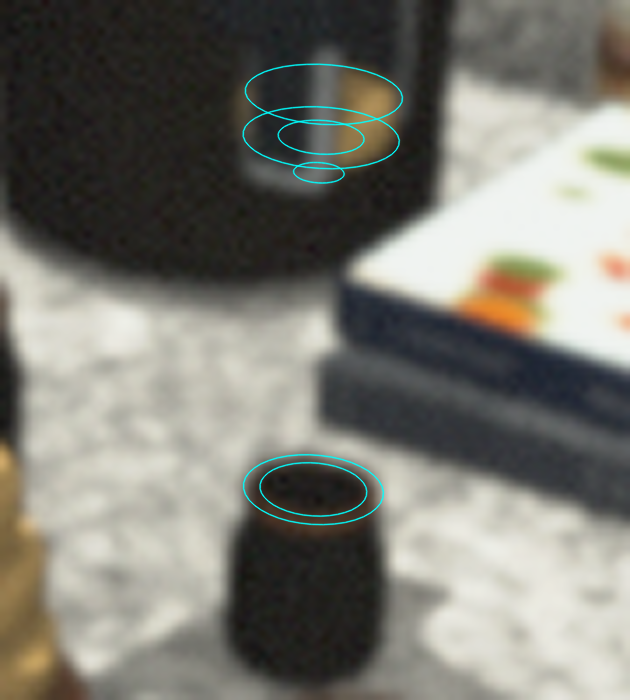

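>>> {"name": "jog_arm", "arguments": {"series": "-3 2.5 10 0 0 0 0;0 0 25 0 0 0 0;0 0 30 0 0 0 0;0 0 15 0 0 0 0;0 0 5 0 0 0 0;0 0 0 0 0 0 0;0 0 0 0 0 0 0"}}

```text
time_s: 7.9
tcp_pos: [0.5045, 0.2006, 0.0876]
eef_rot: [179.9, 0.0, 126.4]
force: [-0.2, 0.3, 0.3]
finger_gap: 0.0373
```

Run:
```python
from h import *
d=viewer.snapshot("side"); print(delta((*J['T'],.0668)))
s=ctrl.observe();x,y,z=s["tcp_pos"];print(s["force"],s["finger_gap"])
overlay(d,C[6:8]+[(x,y,z-.0008,.02),(x,y,z-.0128,.02),(x,y,z-.0128,.011),(x,y,z-.0228,.0065)],(240,170,330,270),7,"pics/s9.png")
```

```text
[ 1.03495746 -1.72859128 21.10067836]
[-0.26770492  1.27512159  0.14918329] 0.03764051312856902
```

View pics/s9.png

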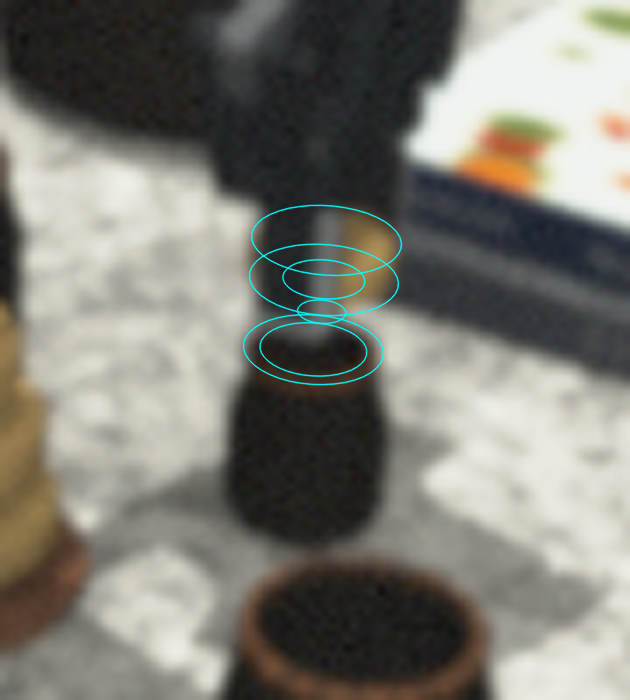

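>>> {"name": "jog_arm", "arguments": {"series": "1 -1.5 4 0 0 0 0;0 0 5 0 0 0 0;0 0 5 0 0 0 0;0 0 4 0 0 0 0;0 0 0 0 0 0 0;0 0 0 0 0 0 0"}}

```text
time_s: 8.55
tcp_pos: [0.503, 0.2007, 0.0696]
eef_rot: [179.8, 0.0, 126.4]
force: [0.3, -0.2, 5.3]
finger_gap: 0.0372
```

>>> {"name": "jog_arm", "arguments": {"series": "0 0 1 0 0 0 0;0 0 0 0 0 0 0;0 0 0 0 0 0 0"}}

```text
time_s: 8.85
tcp_pos: [0.5037, 0.201, 0.0695]
eef_rot: [179.7, 0.1, 126.4]
force: [-0.7, 1.1, 6.5]
finger_gap: 0.0374
```

Run:
```python
from h import *
d=viewer.snapshot("side"); print(delta((*J['T'],.0668)))
s=ctrl.observe();x,y,z=s["tcp_pos"];print(s["tcp_pos"],s["force"],s["finger_gap"])
overlay(d,[],(240,170,330,270),7,"pics/s10.png")
```

```text
[ 0.17868112 -1.11659093  2.65655027]
[0.50369349 0.20101374 0.06946177] [-0.44621555  0.78563562  6.99348692] 0.03757725352324022
```

View pics/s10.png

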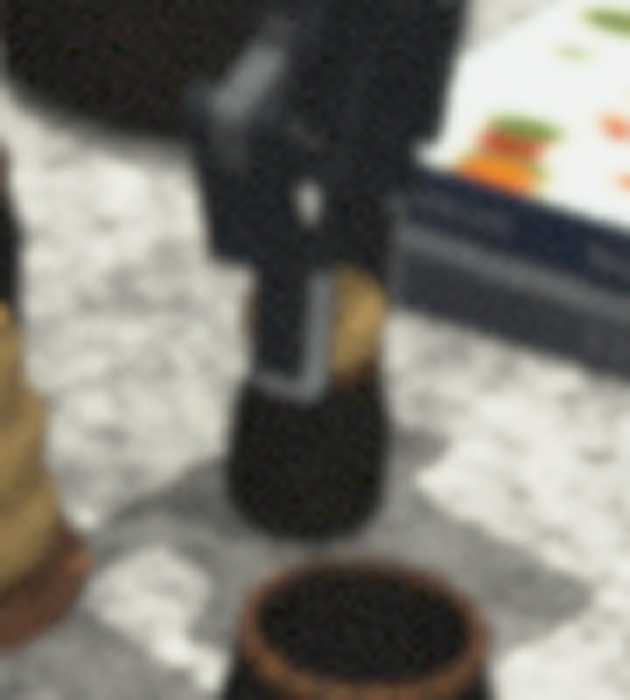

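>>> {"name": "jog_arm", "arguments": {"series": "0 0 0 0 0 0 0.5;0 0 0 0 0 0 0.6;0 0 0 0 0 0 0.7;0 0 0 0 0 0 0.7"}}

```text
time_s: 9.3
tcp_pos: [0.5013, 0.2001, 0.0667]
eef_rot: [-179.9, -0.0, 126.4]
force: [0.3, -0.5, -0.3]
finger_gap: 0.06
```

>>> {"name": "jog_arm", "arguments": {"series": "0 0 -15 0 0 0 0.7;0 0 -30 0 0 0 0.8;0 0 -30 0 0 0 0.8;0 0 0 0 0 0 0.8"}}

```text
time_s: 9.7
tcp_pos: [0.5051, 0.2012, 0.1488]
eef_rot: [179.4, 0.2, 126.4]
force: [0.3, 1.1, 0.3]
finger_gap: 0.0684
```

Run:
```python
from h import *
d=viewer.snapshot("side"); print(delta((*ST,.16)))
s=ctrl.observe();print(s["tcp_pos"],s["force"],s["finger_gap"])
c=[(*J['T'],.066,.02),(*J['T'],.054,.02)]
overlay(d,c,(240,190,330,270),7,"pics/s11.png")
```

```text
[ 73.46956624 -80.86893065 -14.40389029]
[0.50377462 0.20082497 0.14628015] [-0.76857043  0.20671994  0.00292287] 0.06810923109302816
```

View pics/s11.png

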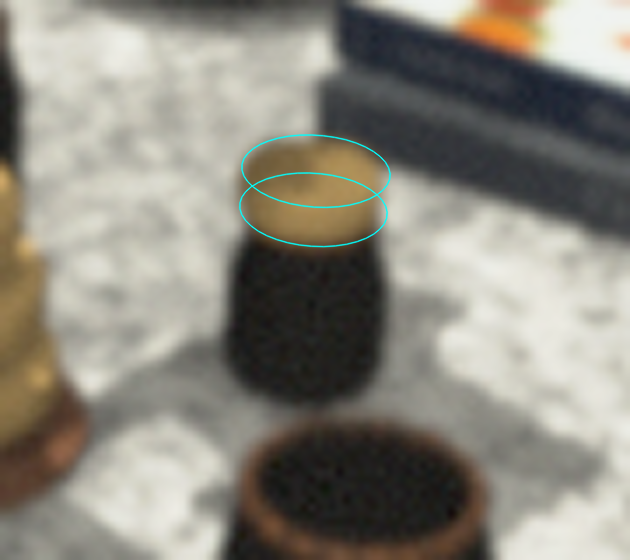

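Run:
```python
from h import *
d=viewer.snapshot("side")
M=R.from_euler('xyz',[-179.89,0,126.37],degrees=True).as_matrix()
t=np.array([.3933,.2113,.1562])
for h in(.01,.0155,.02,.025):
    print(h,(P(d,[t+M@np.array([sx*.011,s*.019,h]) for s in(-1,1) for sx in(-1,1)])-[190,150])*9)
overlay(d,C[9:],(150,150,300,280),5,"pics/s12.png")
```

```text
0.01 [[345.65411946 340.21169917]
 [246.64180364 313.78941404]
 [447.52087133 268.19599325]
 [351.12941637 243.65386996]]
0.0155 [[345.61966278 366.55855144]
 [246.92548433 339.89586333]
 [447.16973145 293.73856765]
 [351.07980738 268.96906358]]
0.02 [[345.59163705 387.98806769]
 [247.15623612 361.13139417]
 [446.88406184 314.51871214]
 [351.03944529 289.56561066]]
0.025 [[345.56067111 411.66576774]
 [247.41121379 384.59637387]
 [446.56835363 337.48392022]
 [350.99483623 312.32936461]]
```

View pics/s12.png

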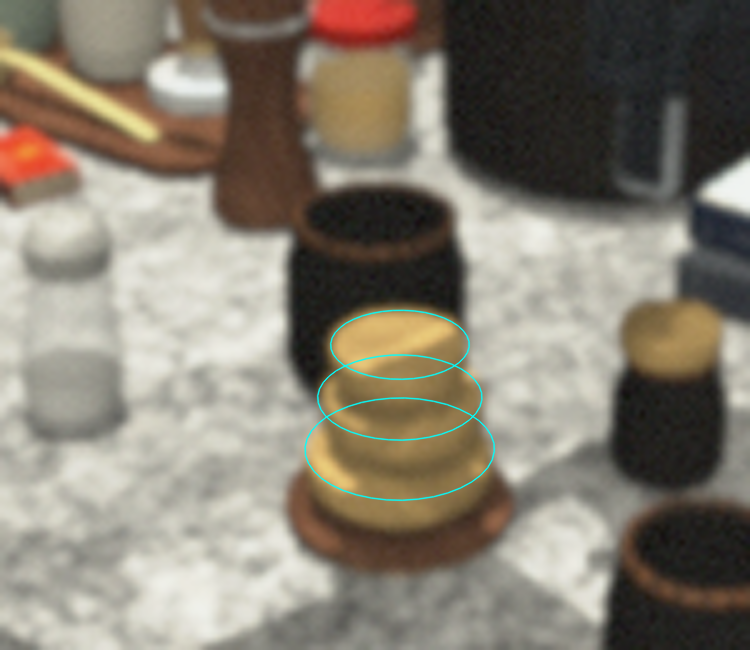

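>>> {"name": "jog_arm", "arguments": {"series": "12 -13 0 0 0 0 0.9;22 -24 0 0 0 0 0.9;22 -24 0 0 0 0 0.9;12 -14 0 0 0 0 0.9;5 -6 0 0 0 0 0.9;0 0 20 0 0 0 0.9;0 0 20 0 0 0 0.9;0 0 0 0 0 0 0.9"}}

```text
time_s: 10.6
tcp_pos: [0.3911, 0.21, 0.099]
eef_rot: [-179.6, -0.1, 126.4]
force: [-0.3, -0.9, -0.7]
finger_gap: 0.0771
```

Run:
```python
from h import *
d=viewer.snapshot("side")
print(delta((*ST,.077)))
```

```text
[-0.42444349  3.3460001  23.61887605]
```

>>> {"name": "jog_arm", "arguments": {"series": "0 1 10 0 0 0 0.9;0 0 10 0 0 0 0.9;0 0 0 0 0 0 0.9;0 0 0 0 0 0 0.9;0 0 0 0 0 0 0.9"}}

```text
time_s: 11.15
tcp_pos: [0.3943, 0.2117, 0.0827]
eef_rot: [180.0, 0.0, 126.4]
force: [0.1, -0.2, -0.0]
finger_gap: 0.0766
```

Run:
```python
from h import *
d=viewer.snapshot("side")
print(delta((*ST,.077)))
```

```text
[-0.14527934  0.64129382  5.8093998 ]
```

>>> {"name": "jog_arm", "arguments": {"series": "0 0.5 5.5 0 0 0 0.9;0 0 0 0 0 0 0.7;0 0 0 0 0 0 0.5;0 0 0 0 0 0 0.4;0 0 0 0 0 0 0.2;0 0 0 0 0 0 0;0 0 0 0 0 0 0;0 0 0 0 0 0 0"}}

```text
time_s: 12.0
tcp_pos: [0.3949, 0.212, 0.0773]
eef_rot: [179.9, 0.0, 126.4]
force: [-0.2, 0.9, 4.2]
finger_gap: 0.0471
```

>>> {"name": "jog_arm", "arguments": {"series": "0 0 -3 0 0 0 0;0 0 -8 0 0 0 0;0 0 -18 0 0 0 0;0 0 -22 0 0 0 0;0 0 -15 0 0 0 0;0 0 0 0 0 0 0;0 0 0 0 0 0 0;0 0 0 0 0 0 0"}}

```text
time_s: 12.8
tcp_pos: [0.3936, 0.2115, 0.1415]
eef_rot: [-179.9, -0.0, 126.4]
force: [-0.7, -0.1, -0.1]
finger_gap: 0.0471
```

Run:
```python
from h import *
d=viewer.snapshot("side"); s=ctrl.observe(); print(s["finger_gap"],s["force"],s["tcp_pos"])
print(delta((*J['S'],.15)))
x,y,z=s["tcp_pos"]
overlay(d,[(x,y,z-.003,.025),(x,y,z-.015,.025),(x,y,z-.025,.0115)],(150,130,300,250),5,"pics/s13.png")
```

```text
0.04706026690197327 [ 0.23820904 -0.43513842 -0.96645789] [0.3935866  0.21153418 0.14145785]
[-207.1339906    95.3222257    -8.90139479]
```

View pics/s13.png

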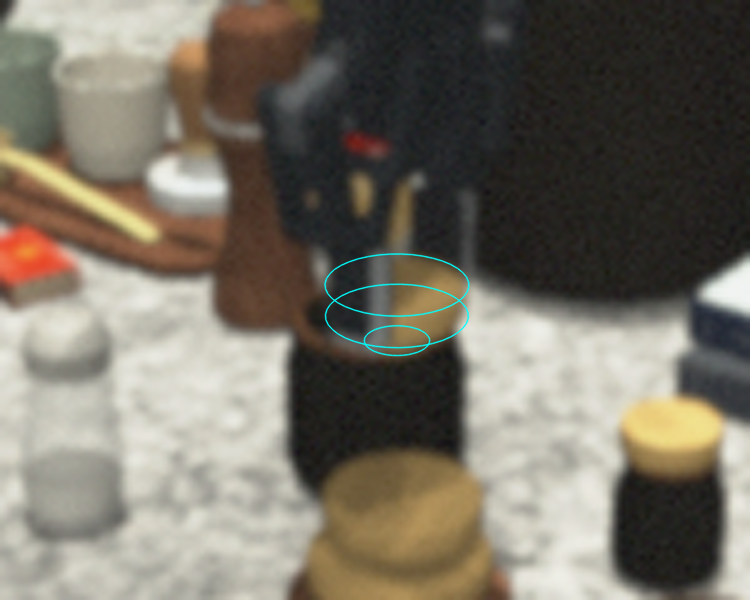

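>>> {"name": "jog_arm", "arguments": {"series": "-10 5 -5 0 0 0 0;-25 11 -4 0 0 0 0;-35 16 0 0 0 0 0;-35 16 0 0 0 0 0;-35 16 0 0 0 0 0;-32 15 0 0 0 0 0;-22 10 0 0 0 0 0;-13 6 0 0 0 0 0"}}

```text
time_s: 13.65
tcp_pos: [0.5955, 0.0998, 0.1513]
eef_rot: [-180.0, -0.0, 126.3]
force: [0.3, 0.1, -0.4]
finger_gap: 0.0471
```

>>> {"name": "jog_arm", "arguments": {"series": "0 0 0 0 0 0 0;0 0 0 0 0 0 0;0 0 0 0 0 0 0;0 0 0 0 0 0 0"}}

```text
time_s: 14.05
tcp_pos: [0.5928, 0.1022, 0.1518]
eef_rot: [-180.0, -0.0, 126.4]
force: [0.4, 0.6, -0.5]
finger_gap: 0.0471
```

Run:
```python
from h import *
d=viewer.snapshot("side"); s=ctrl.observe(); print(s["finger_gap"],s["force"],s["tcp_pos"])
print(delta((*J['S'],.075)))
x,y,z=s["tcp_pos"]
overlay(d,C[4:6]+[(x,y,z-.003,.025),(x,y,z-.015,.025),(x,y,z-.025,.0115)],(270,160,420,280),5,"pics/s14.png")
```

```text
0.04709828758257091 [-0.47266239  0.36407093 -0.01680359] [0.59295688 0.10218262 0.15192733]
[-0.85852218 -0.32504712 76.92729885]
```

View pics/s14.png

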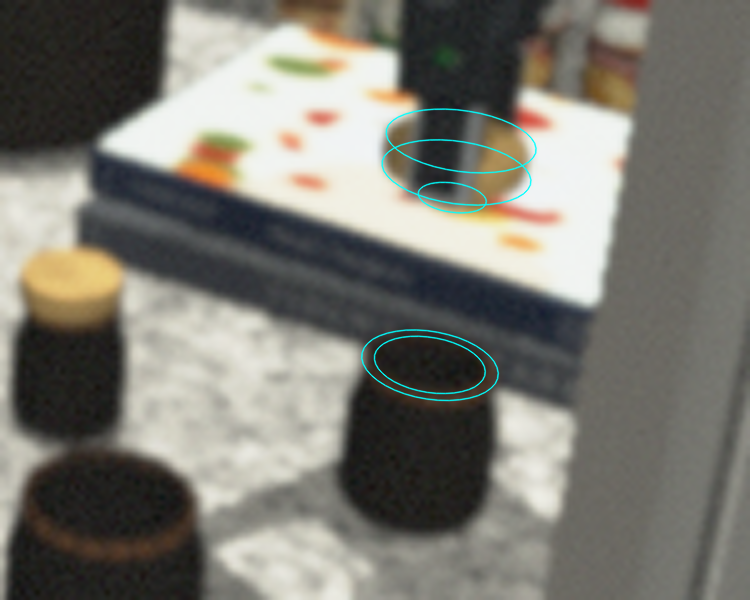

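>>> {"name": "jog_arm", "arguments": {"series": "-1 0 10 0 0 0 0;0 0 20 0 0 0 0;0 0 20 0 0 0 0;0 0 10 0 0 0 0;0 0 5 0 0 0 0;0 0 0 0 0 0 0;0 0 0 0 0 0 0;0 0 0 0 0 0 0"}}

```text
time_s: 14.9
tcp_pos: [0.5951, 0.1008, 0.088]
eef_rot: [179.9, 0.1, 126.4]
force: [0.2, -0.5, -0.4]
finger_gap: 0.0473
```

Run:
```python
from h import *
d=viewer.snapshot("side"); print(ctrl.observe()["force"],delta((*J['S'],.075)))
```

```text
[ 0.43600305  0.15628995 -1.0921992 ] [ 1.50086355 -1.18165752 12.95225607]
```

>>> {"name": "jog_arm", "arguments": {"series": "1 -1 4 0 0 0 0;0 0 4 0 0 0 0;0 0 3 0 0 0 0;0 0 1 0 0 0 0;0 0 0 0 0 0 0;0 0 0 0 0 0 0"}}

```text
time_s: 15.55
tcp_pos: [0.5927, 0.101, 0.0749]
eef_rot: [-180.0, -0.0, 126.4]
force: [-2.1, -0.3, 3.4]
finger_gap: 0.0471
```

Run:
```python
from h import *
d=viewer.snapshot("side"); s=ctrl.observe(); print(s["force"],delta((*J['S'],.075)))
overlay(d,[],(270,180,420,300),5,"pics/s15.png")
```

```text
[-2.01755163 -0.01918778  2.06076703] [ 0.0111142   0.57624692 -0.06601765]
```

View pics/s15.png

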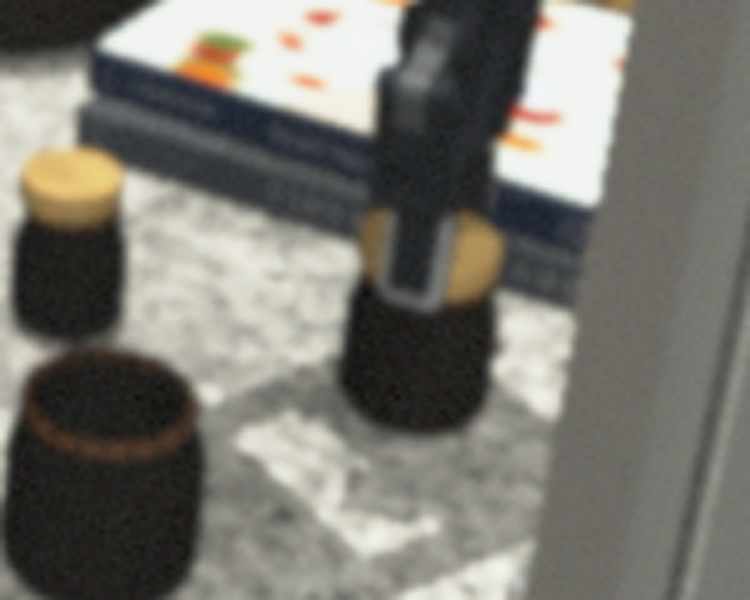

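>>> {"name": "jog_arm", "arguments": {"series": "0 0 0 0 0 0 0.6;0 0 0 0 0 0 0.7;0 0 0 0 0 0 0.8;0 0 0 0 0 0 0.8;0 0 -8 0 0 0 0.8;0 0 -25 0 0 0 0.8;0 0 -25 0 0 0 0.8;0 0 -15 0 0 0 0.8"}}

```text
time_s: 16.4
tcp_pos: [0.594, 0.1011, 0.1508]
eef_rot: [179.8, 0.1, 126.4]
force: [0.5, -0.2, -0.8]
finger_gap: 0.0687
```

Run:
```python
from h import *
d=viewer.snapshot("side"); s=ctrl.observe(); print(s["tcp_pos"],s["force"],delta((*ST,.055)))
overlay(d,[(*J['S'],.072,.025),(*J['S'],.06,.025)],(270,180,420,300),5,"pics/s16.png")
```

```text
[0.59528468 0.10118333 0.15315814] [ 0.79859057 -0.29019949  1.85416068] [208.37949623 -96.14482127  96.76499857]
```

View pics/s16.png

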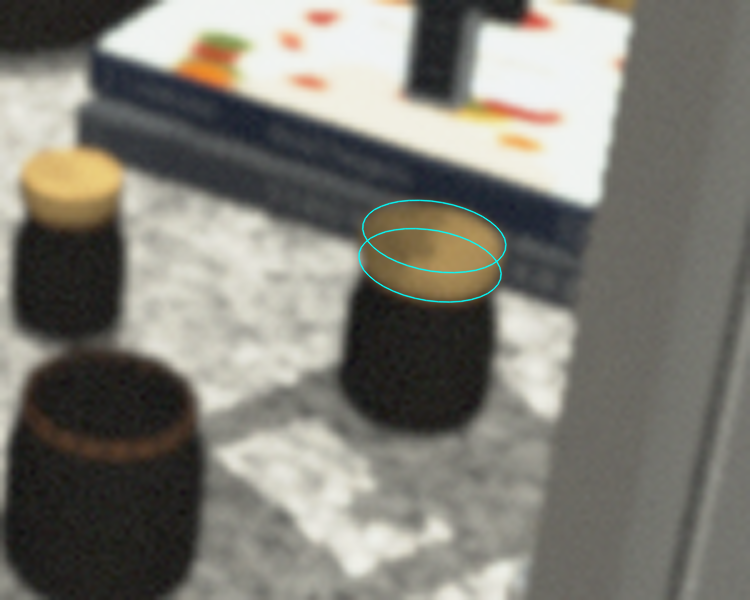

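>>> {"name": "jog_arm", "arguments": {"series": "10 -5 0 0 0 0 1;25 -11 0 0 0 0 1;35 -16 0 0 0 0 1;35 -16 0 0 0 0 1;35 -16 0 0 0 0 1;32 -15 0 0 0 0 1;22 -11 0 0 0 0 1;13 -6 0 0 0 0 1"}}

```text
time_s: 17.25
tcp_pos: [0.3897, 0.211, 0.1458]
eef_rot: [-179.8, -0.1, 126.5]
force: [0.2, -0.7, -0.3]
finger_gap: 0.0855
```

>>> {"name": "jog_arm", "arguments": {"series": "0 0 15 0 0 0 1;0 0 25 0 0 0 1;0 0 25 0 0 0 1;0 0 5 0 0 0 1;0 0 0 0 0 0 1;0 0 0 0 0 0 1;0 0 0 0 0 0 1"}}

```text
time_s: 17.95
tcp_pos: [0.3938, 0.211, 0.0792]
eef_rot: [179.9, 0.0, 126.4]
force: [-0.0, 0.2, -1.0]
finger_gap: 0.0855
```

Run:
```python
from h import *
d=viewer.snapshot("side"); s=ctrl.observe(); print(s["tcp_pos"],s["force"],delta((*ST,.0535)))
overlay(d,C[10:],(150,150,300,280),5,"pics/s17.png")
```

```text
[0.3938067  0.21103868 0.07918821] [ 0.12604882  0.31801092 -0.26519895] [ 0.08387806  1.46886933 25.69177973]
```

View pics/s17.png

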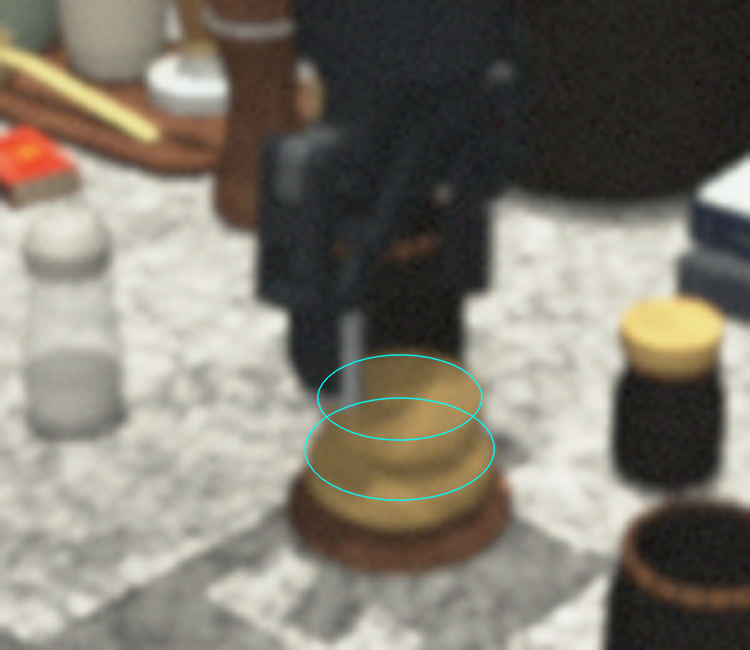

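>>> {"name": "jog_arm", "arguments": {"series": "0 1 10 0 0 0 1;0 0 10 0 0 0 1;0 0 5 0 0 0 1;0 0 0 0 0 0 1;0 0 0 0 0 0 1;0 0 0 0 0 0 1"}}

```text
time_s: 18.6
tcp_pos: [0.3939, 0.2114, 0.053]
eef_rot: [180.0, 0.0, 126.4]
force: [0.1, -0.2, 0.3]
finger_gap: 0.0859
```

>>> {"name": "jog_arm", "arguments": {"series": "0 0 0 0 0 0 0.8;0 0 0 0 0 0 0.7;0 0 0 0 0 0 0.6;0 0 0 0 0 0 0.4;0 0 0 0 0 0 0.2;0 0 0 0 0 0 0;0 0 0 0 0 0 0"}}

```text
time_s: 19.3
tcp_pos: [0.3945, 0.2116, 0.054]
eef_rot: [179.9, 0.0, 126.4]
force: [-1.4, -0.4, 6.0]
finger_gap: 0.0569
```

>>> {"name": "jog_arm", "arguments": {"series": "0 0 -3 0 0 0 0;0 0 -8 0 0 0 0;0 0 -18 0 0 0 0;0 0 -25 0 0 0 0;0 0 -25 0 0 0 0;0 0 -15 0 0 0 0;0 0 0 0 0 0 0;0 0 0 0 0 0 0"}}

```text
time_s: 20.1
tcp_pos: [0.3934, 0.2112, 0.1466]
eef_rot: [180.0, -0.0, 126.4]
force: [0.1, 0.0, -0.1]
finger_gap: 0.057
```

Run:
```python
from h import *
d=viewer.snapshot("side"); s=ctrl.observe(); print(s["finger_gap"],s["force"],s["tcp_pos"])
print(delta((*J['M'],.15)))
x,y,z=s["tcp_pos"]
overlay(d,[(x,y,z-.0015,.03),(x,y,z-.0135,.03),(x,y,z-.0235,.0165)],(150,130,300,250),5,"pics/s18.png")
```

```text
0.05696922070185664 [ 0.26102667 -0.09177169 -0.51348027] [0.3929215  0.2109981  0.14581224]
[-145.18817896  -46.37557048   -4.17017201]
```

View pics/s18.png

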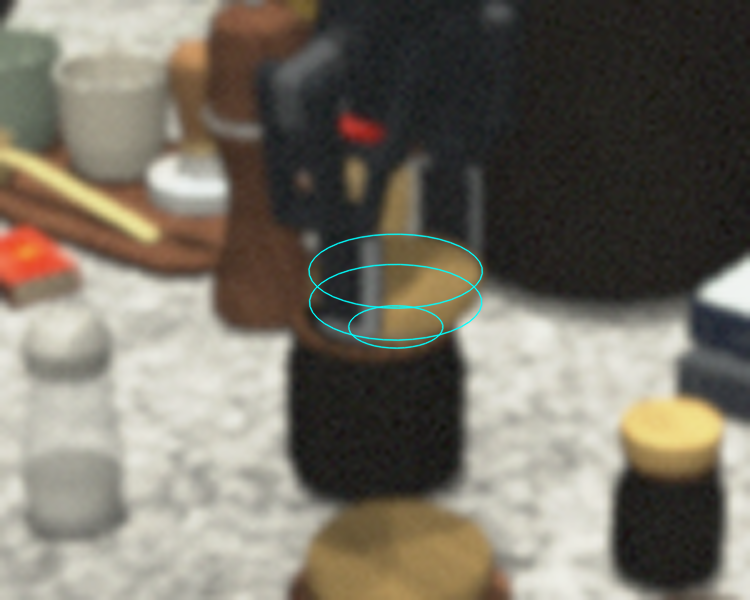

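>>> {"name": "jog_arm", "arguments": {"series": "-10 -3 -2 0 0 0 0;-22 -7 -2 0 0 0 0;-30 -10 0 0 0 0 0;-30 -10 0 0 0 0 0;-26 -8 0 0 0 0 0;-18 -5 0 0 0 0 0;-9 -3 0 0 0 0 0;0 0 0 0 0 0 0"}}

```text
time_s: 20.95
tcp_pos: [0.4424, 0.0662, 0.1501]
eef_rot: [-179.9, -0.0, 126.3]
force: [-0.0, 0.0, -0.4]
finger_gap: 0.0572
```

>>> {"name": "jog_arm", "arguments": {"series": "0 0 10 0 0 0 0;0 0 20 0 0 0 0;0 0 12 0 0 0 0;0 0 5 0 0 0 0;0 0 0 0 0 0 0;0 0 0 0 0 0 0;0 0 0 0 0 0 0"}}

```text
time_s: 21.65
tcp_pos: [0.4432, 0.0674, 0.1047]
eef_rot: [179.9, 0.1, 126.4]
force: [-0.1, -0.3, -0.5]
finger_gap: 0.0568
```

Run:
```python
from h import *
d=viewer.snapshot("side"); s=ctrl.observe(); print(s["finger_gap"],s["force"],s["tcp_pos"])
print(delta((*J['M'],.0795)))
x,y,z=s["tcp_pos"]
overlay(d,C[2:4]+[(x,y,z-.0015,.03),(x,y,z-.0135,.03),(x,y,z-.0235,.0165)],(230,200,360,310),6,"pics/s19.png")
```

```text
0.05718886406245032 [-0.15463278 -0.62836119 -0.47463618] [0.44322097 0.06737679 0.10470097]
[ 0.29943094 -1.71948441 25.19839619]
```

View pics/s19.png

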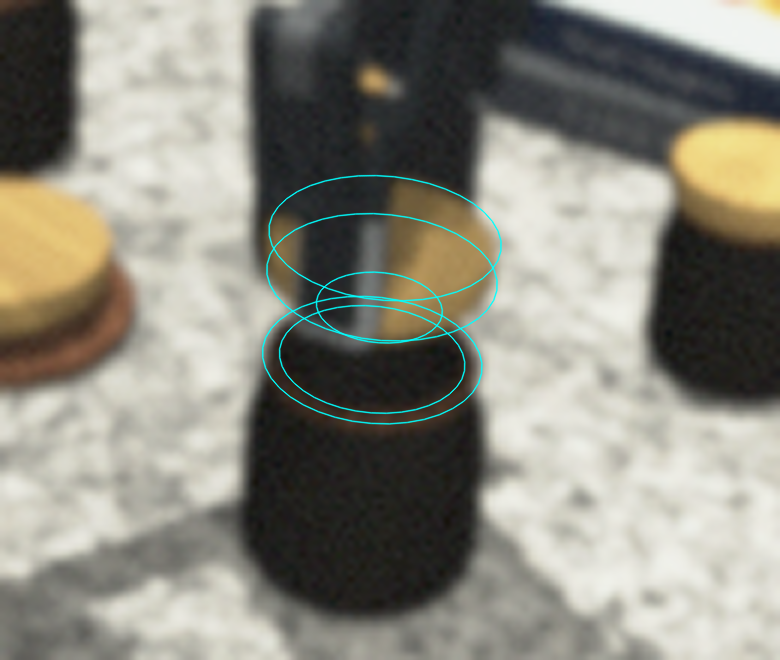

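Aligned within about 2 mm; lowering.

>>> {"name": "jog_arm", "arguments": {"series": "0.5 -1.5 6 0 0 0 0;0 0 8 0 0 0 0;0 0 6 0 0 0 0;0 0 3 0 0 0 0;0 0 1 0 0 0 0;0 0 0 0 0 0 0;0 0 0 0 0 0 0"}}

```text
time_s: 22.4
tcp_pos: [0.4414, 0.0668, 0.0799]
eef_rot: [180.0, 0.0, 126.4]
force: [0.1, -0.1, -0.3]
finger_gap: 0.0569
```

Run:
```python
from h import *
d=viewer.snapshot("side"); s=ctrl.observe(); print(s["finger_gap"],s["force"],delta((*J['M'],.0795)))
overlay(d,[],(230,200,360,310),6,"pics/s20.png")
```

```text
0.0572452005358909 [ 0.41646378 -0.24042878 -0.41804663] [-0.35995724  0.17585671  0.4224087 ]
```

View pics/s20.png

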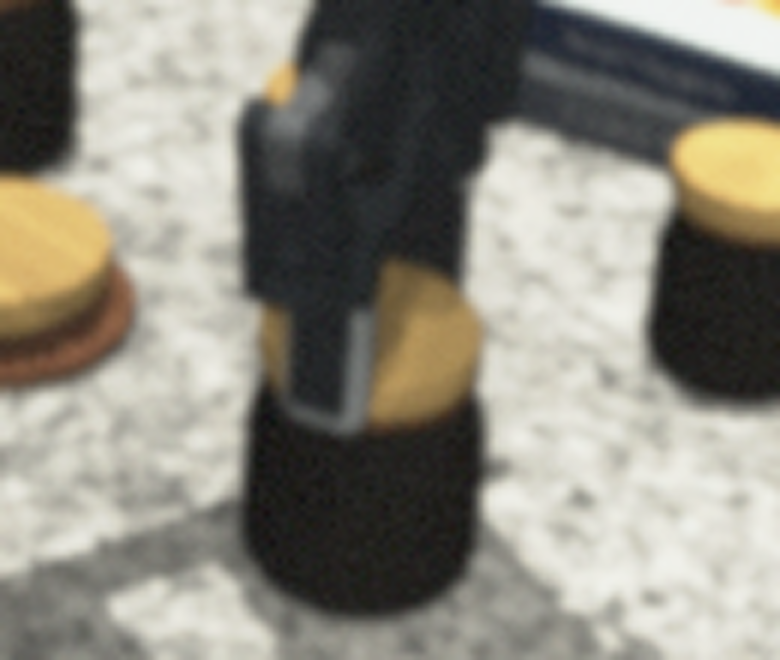

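>>> {"name": "jog_arm", "arguments": {"series": "0 0 1 0 0 0 0;0 0 0 0 0 0 0;0 0 0 0 0 0 0.75;0 0 0 0 0 0 0.85;0 0 0 0 0 0 0.9;0 0 0 0 0 0 0.9;0 0 0 0 0 0 0.9"}}

```text
time_s: 23.15
tcp_pos: [0.441, 0.0668, 0.0787]
eef_rot: [-180.0, -0.0, 126.4]
force: [0.2, -1.0, -0.5]
finger_gap: 0.0769
```

>>> {"name": "jog_arm", "arguments": {"series": "0 0 -8 0 0 0 0.9;0 0 -25 0 0 0 0.9;0 0 -25 0 0 0 1;0 0 -12 0 0 0 1;0 0 0 0 0 0 1"}}

```text
time_s: 23.65
tcp_pos: [0.4426, 0.0668, 0.1514]
eef_rot: [179.8, 0.2, 126.4]
force: [0.4, -0.7, 0.3]
finger_gap: 0.0851
```

Run:
```python
from h import *
d=viewer.snapshot("side"); s=ctrl.observe(); print(s["tcp_pos"],s["force"],delta((*ST,.15)))
overlay(d,[(*J['M'],.078,.03),(*J['M'],.066,.03),(*ST,.030,.035)],(200,190,350,310),5,"pics/s21.png")
```

```text
[0.44158937 0.06678283 0.14958596] [ 0.16760055 -0.53118639  0.57408125] [144.55202277  48.61308093  -0.5000778 ]
```

View pics/s21.png

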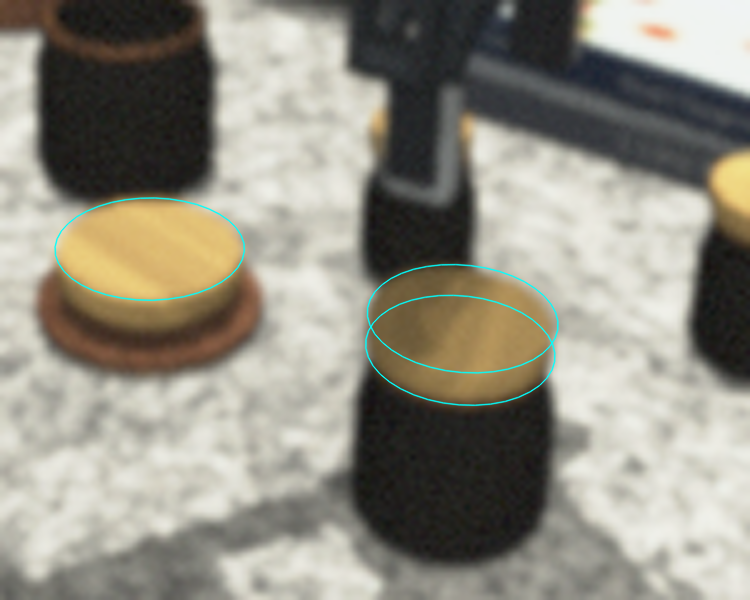

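>>> {"name": "jog_arm", "arguments": {"series": "10 3 0 0 0 0 1;22 7 0 0 0 0 1;30 10 0 0 0 0 1;30 10 0 0 0 0 1;26 9 0 0 0 0 1;18 6 0 0 0 0 1;8 4 0 0 0 0 1;0 0 0 0 0 0 1"}}

```text
time_s: 24.5
tcp_pos: [0.3941, 0.2125, 0.1477]
eef_rot: [-179.9, -0.0, 126.5]
force: [-0.8, 0.2, 0.1]
finger_gap: 0.0851
```

>>> {"name": "jog_arm", "arguments": {"series": "0 0 15 0 0 0 1;0 0 30 0 0 0 1;0 0 30 0 0 0 1;0 0 15 0 0 0 1;0 0 5 0 0 0 1;0 0 0 0 0 0 1;0 0 0 0 0 0 1;0 0 0 0 0 0 1"}}

```text
time_s: 25.3
tcp_pos: [0.3962, 0.212, 0.0552]
eef_rot: [179.9, 0.0, 126.4]
force: [0.6, 0.1, 0.1]
finger_gap: 0.0854
```

Run:
```python
from h import *
d=viewer.snapshot("side"); s=ctrl.observe(); print(s["tcp_pos"],s["force"],delta((*ST,.028)))
overlay(d,C[11:],(150,150,300,280),5,"pics/s22.png")
```

```text
[0.39607709 0.21204288 0.05506917] [ 0.05636038 -0.42248386  0.03513707] [ 0.62205727 -0.95482493 27.06664457]
```

View pics/s22.png

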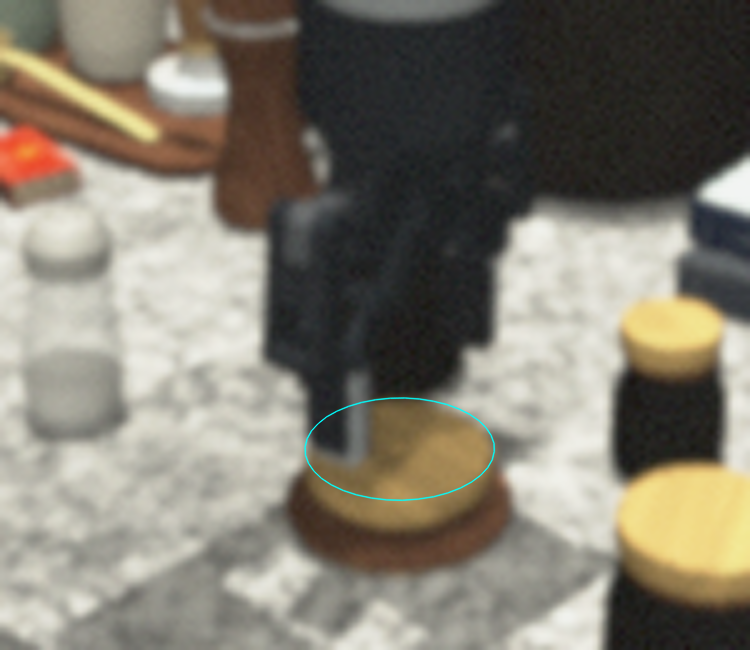

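>>> {"name": "jog_arm", "arguments": {"series": "0.5 -1 6 0 0 0 1;0 0 0 0 0 0 1;0 0 5 0 0 0 1;0 0 5 0 0 0 1;0 0 0 0 0 0 1;0 0 0 0 0 0 1"}}

```text
time_s: 25.95
tcp_pos: [0.3938, 0.2115, 0.0375]
eef_rot: [-180.0, -0.0, 126.4]
force: [0.1, 0.0, -0.4]
finger_gap: 0.0856
```

>>> {"name": "jog_arm", "arguments": {"series": "0 0 5 0 0 0 1;0 0 5 0 0 0 1;0 0 0 0 0 0 1;0 0 0 0 0 0 1;0 0 0 0 0 0 1"}}

```text
time_s: 26.45
tcp_pos: [0.3941, 0.2116, 0.0279]
eef_rot: [180.0, 0.0, 126.4]
force: [-0.6, -0.0, -0.2]
finger_gap: 0.0851
```

>>> {"name": "jog_arm", "arguments": {"series": "0 0 0 0 0 0 0.9;0 0 0 0 0 0 0.8;0 0 0 0 0 0 0.6;0 0 0 0 0 0 0.4;0 0 0 0 0 0 0.2;0 0 0 0 0 0 0;0 0 0 0 0 0 0"}}

```text
time_s: 27.15
tcp_pos: [0.3944, 0.2117, 0.029]
eef_rot: [-180.0, 0.0, 126.4]
force: [-3.6, -1.0, 8.1]
finger_gap: 0.0673
```

>>> {"name": "jog_arm", "arguments": {"series": "0 0 -3 0 0 0 0;0 0 -8 0 0 0 0;0 0 -20 0 0 0 0;0 0 -30 0 0 0 0;0 0 -30 0 0 0 0;0 0 -20 0 0 0 0;0 0 -10 0 0 0 0;0 0 0 0 0 0 0"}}

```text
time_s: 27.95
tcp_pos: [0.3949, 0.2119, 0.1505]
eef_rot: [179.8, 0.1, 126.4]
force: [-0.2, -0.1, -1.1]
finger_gap: 0.0676
```

Run:
```python
from h import *
d=viewer.snapshot("side"); s=ctrl.observe(); print(s["finger_gap"],s["force"],s["tcp_pos"])
print(delta((*J['L'],.15)))
x,y,z=s["tcp_pos"]
overlay(d,[(x,y,z+.002,.035),(x,y,z-.010,.035),(x,y,z-.020,.0215)],(150,130,300,250),5,"pics/s23.png")
```

```text
0.06695938529180813 [-0.07607551 -0.3776215  -1.03518778] [0.39406277 0.21158941 0.14891111]
[64.8474091  87.67870718 -1.04503553]
```

View pics/s23.png

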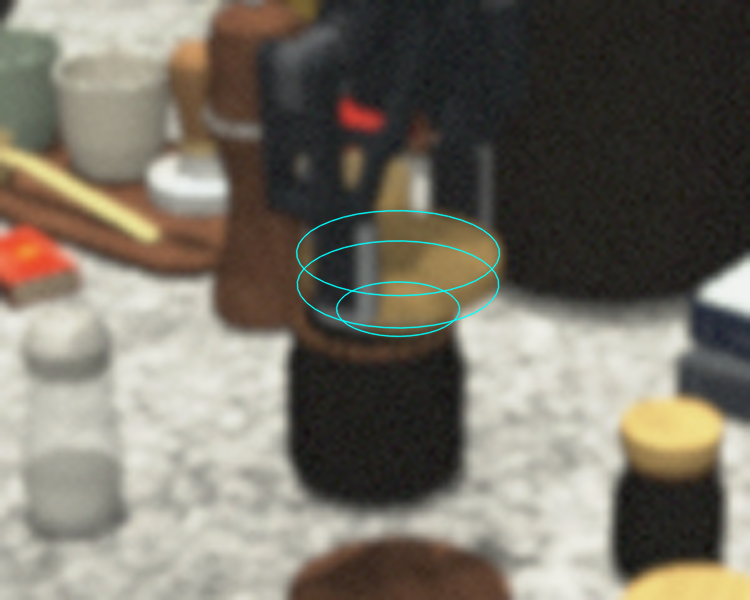

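>>> {"name": "jog_arm", "arguments": {"series": "5 7 0 0 0 0 0;10 14 0 0 0 0 0;15 20 0 0 0 0 0;15 20 0 0 0 0 0;12 16 0 0 0 0 0;7 9 0 0 0 0 0;1 2 0 0 0 0 0;0 0 0 0 0 0 0"}}

```text
time_s: 28.8
tcp_pos: [0.4259, 0.3159, 0.1479]
eef_rot: [-179.9, 0.0, 126.4]
force: [0.2, 0.9, -1.0]
finger_gap: 0.0673
```

>>> {"name": "jog_arm", "arguments": {"series": "0 0 8 0 0 0 0;0 0 15 0 0 0 0;0 0 10 0 0 0 0;0 0 5 0 0 0 0;0 0 0 0 0 0 0;0 0 0 0 0 0 0;0 0 0 0 0 0 0"}}

```text
time_s: 29.5
tcp_pos: [0.4267, 0.3163, 0.1114]
eef_rot: [179.9, 0.0, 126.4]
force: [0.5, 0.4, 0.2]
finger_gap: 0.0668
```

Run:
```python
from h import *
d=viewer.snapshot("side"); s=ctrl.observe(); print(s["finger_gap"],s["force"],s["tcp_pos"])
print(delta((*J['L'],.082)))
x,y,z=s["tcp_pos"]
overlay(d,C[:2]+[(x,y,z+.002,.035),(x,y,z-.010,.035),(x,y,z-.020,.0215)],(160,140,290,240),6,"pics/s24.png")
```

```text
0.06698321921717391 [ 0.90236937  0.46903673 -0.08664505] [0.42676975 0.31638291 0.1115215 ]
[-0.12705759 -0.84378154 29.52042251]
```

View pics/s24.png

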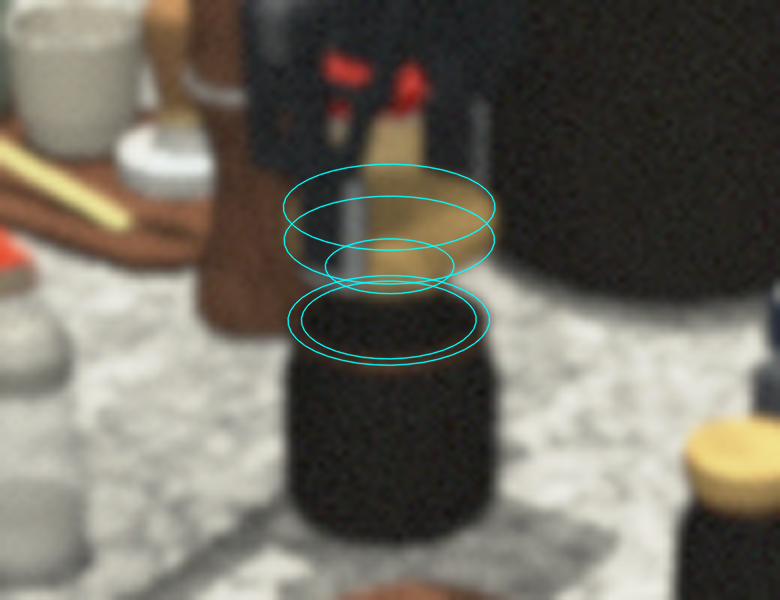

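>>> {"name": "jog_arm", "arguments": {"series": "0 -0.5 6 0 0 0 0;0 0 8 0 0 0 0;0 0 8 0 0 0 0;0 0 4 0 0 0 0;0 0 2 0 0 0 0;0 0 0 0 0 0 0;0 0 0 0 0 0 0"}}

```text
time_s: 30.25
tcp_pos: [0.4261, 0.3159, 0.0828]
eef_rot: [180.0, 0.0, 126.4]
force: [-0.2, 0.1, -0.8]
finger_gap: 0.067
```

Run:
```python
from h import *
d=viewer.snapshot("side"); s=ctrl.observe(); print(s["finger_gap"],s["force"],delta((*J['L'],.082)))
overlay(d,[],(160,140,290,240),6,"pics/s25.png")
```

```text
0.06685648111272781 [ 0.38177561 -0.79376505 -0.30165025] [-0.1704736   0.08092915  0.77553361]
```

View pics/s25.png

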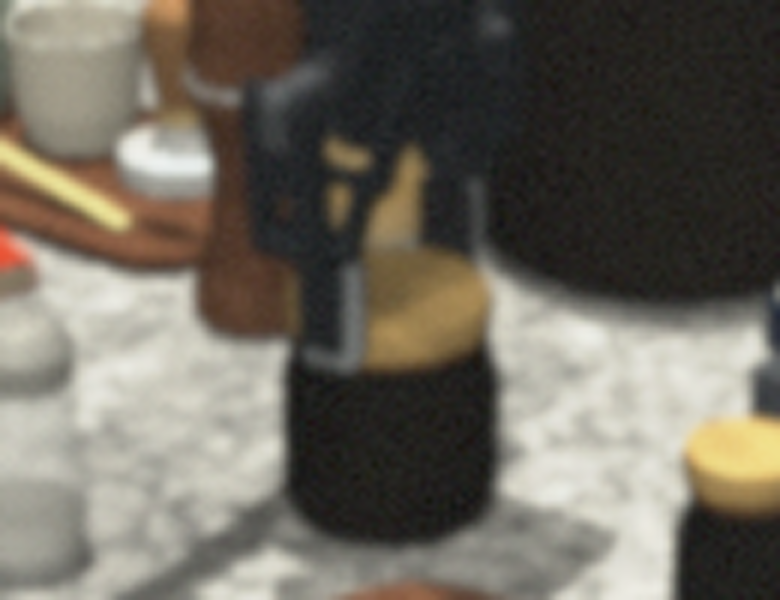

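>>> {"name": "jog_arm", "arguments": {"series": "0 0 1 0 0 0 0;0 0 0 0 0 0 0;0 0 0 0 0 0 0.9;0 0 0 0 0 0 1;0 0 0 0 0 0 1;0 0 0 0 0 0 1;0 0 0 0 0 0 1"}}

```text
time_s: 31.0
tcp_pos: [0.4259, 0.3158, 0.0817]
eef_rot: [-180.0, -0.0, 126.4]
force: [0.2, 0.2, 0.1]
finger_gap: 0.0849
```

>>> {"name": "jog_arm", "arguments": {"series": "0 0 -5 0 0 0 1;0 0 -15 0 0 0 1;0 0 -30 0 0 0 1;0 0 -30 0 0 0 1;0 0 -30 0 0 0 1;0 0 -20 0 0 0 1;0 0 0 0 0 0 1;0 0 0 0 0 0 1"}}

```text
time_s: 31.8
tcp_pos: [0.426, 0.3159, 0.2125]
eef_rot: [179.9, 0.0, 126.4]
force: [0.6, -0.1, -0.3]
finger_gap: 0.0854
```

>>> {"name": "jog_arm", "arguments": {"series": "20 -15 0 0 0 0 1;30 -30 0 0 0 0 1;30 -30 0 0 0 0 1;20 -20 0 0 0 0 1;0 0 0 0 0 0 1;0 0 0 0 0 0 1;0 0 0 0 0 0 1"}}

```text
time_s: 32.5
tcp_pos: [0.2906, 0.3397, 0.2111]
eef_rot: [-179.9, 0.0, 126.3]
force: [1.5, -0.5, -0.2]
finger_gap: 0.0853
```

Run:
```python
from h import *
cc=[(*J['L'],.084,.035),(*J['L'],.072,.035),(*J['M'],.078,.03),(*J['M'],.066,.03),(*J['S'],.072,.025),(*J['S'],.06,.025),(*J['T'],.066,.02),(*J['T'],.054,.02)]
d=viewer.snapshot("side"); s=ctrl.observe(); print(s["tcp_pos"],s["finger_gap"],s["force"])
overlay(d,cc,(195,175,385,310),4,"pics/s26.png")
d2=viewer.snapshot("top"); overlay(d2,cc,(215,110,385,250),4,"pics/t26.png")
for n in("side","top"):
    for k in("large","medium","small","tiny"):
        a=viewer.pinpoint(n,"jar_"+k);b=viewer.pinpoint(n,"lid_"+k)
        print(n,k,[(q["p"],q["position"]) for q in a[:1]],[(q["p"],q["position"]) for q in b[:1]])
    for t in("pepper_mill","salt_shaker"): print(n,t,[(q["p"],q["position"]) for q in viewer.pinpoint(n,t)[:1]])
```

```text
[0.29083086 0.33970113 0.21129813] 0.08543355309293828 [ 0.81615053  0.23467153 -0.25837452]
side large [(0.72, [0.4287, 0.3218, -0.0018])] [(0.93, [0.4201, 0.3166, 0.0647])]
side medium [(0.93, [0.4414, 0.0658, 0.0013])] [(0.88, [0.4405, 0.0698, 0.0559])]
side small [(0.77, [0.5941, 0.0992, 0.0017])] [(0.6, [0.5882, 0.1013, 0.0526])]
side tiny [(0.72, [0.5035, 0.2005, 0.0013])] [(0.73, [0.5017, 0.2029, 0.0452])]
side pepper_mill [(0.94, [0.4306, 0.4773, -0.0026])]
side salt_shaker [(0.68, [0.3017, 0.3291, 0.0006])]
top large [(0.52, [0.4293, 0.3219, -0.0036])] [(0.71, [0.4253, 0.3126, 0.0615])]
top medium [(0.58, [0.4389, 0.0701, -0.002])] [(0.97, [0.4413, 0.0697, 0.0605])]
top small [(0.63, [0.5912, 0.1096, 0.0034])] [(0.73, [0.5898, 0.1015, 0.0521])]
top tiny [(0.39, [0.506, 0.2028, -0.0009])] [(0.63, [0.4993, 0.2028, 0.0475])]
top pepper_mill [(0.73, [0.4309, 0.4833, -0.0005])]
top salt_shaker []
```

View pics/s26.png

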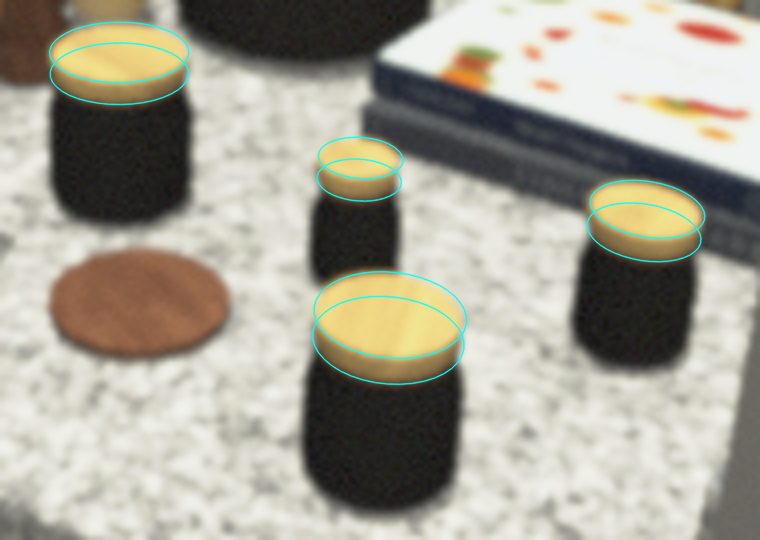

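View pics/t26.png

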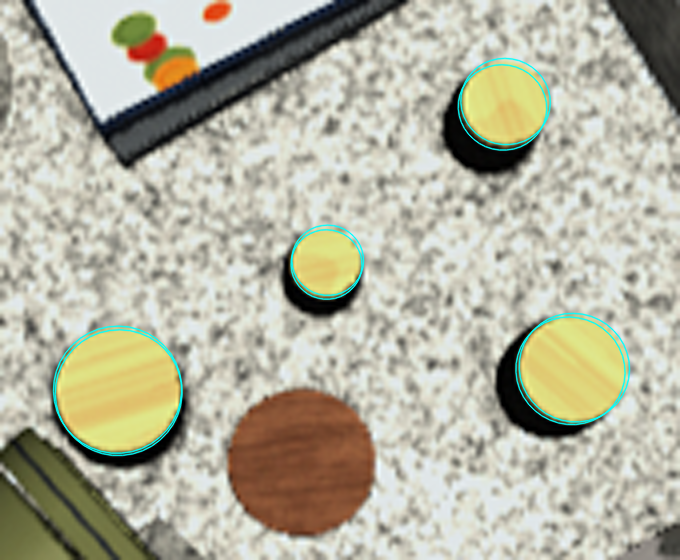

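Run:
```python
from cell import ticket
print(ticket.finish_job())
```

```text
the job is handed in; nothing more can be done
None
```

I took the stack apart from the top and put each lid on its own jar: tiny, small, medium, then large. The job was handed in at about 33 s on the robot clock, with the gripper open and raised to z ≈ 0.21 m. `finish_job` gives no verdict, so the result below rests on my own checks.

- **Lids:** In the last side and top pictures all four caps match the outlines I projected for closed, level lids on the lips, to within 1–2 mm.
- **Jars and bystanders:** The jars look upright and the coaster is empty. The networks put the pepper mill within about 4 mm of its starting estimate. They put the salt shaker within about 2 mm, from the side camera only.
- **Forces:** The highest contact force I read was about 8 N.
- **Checks that disagreed:**
  - The networks' separate jar and lid estimates differed by up to about 10 mm sideways, worst for `jar_large` and `jar_small`. The networks had the same offset on `jar_large` before any move and are only good to about 4 mm. I trusted the outline fits, since a seated plug cannot be that far off.
  - The top camera missed the salt shaker in the last look, because the arm was above it.

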